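# Re-set the swivel specimen vise to the tall index post

## Robot

A 6-joint arm with a two-finger parallel gripper is mounted at the origin on the work surface. World frame = base frame: x ahead of the robot, y to its left, z up, the work surface at z = 0. Lengths are in m, angles in rad, forces in N, time in s.
With the tool pointing down it reaches from about 0.275 to 0.75 m from the base axis. Payload 10.2 kg.
Tool frame: the origin (TCP) lies midway between the tips of the shut fingers; the grasp point (between the pads) lies 19 mm behind it (env.tcp_to_grasp is the distance from the TCP to the grasp point, in m); z points along the fingers, y is the direction in which the jaws open and shut (so a half turn about z gives the same grasp; the last joint's range is limited). The gripper opens to 88 mm and grips with 3 to 60 N. Pads are 18 mm wide; open, the fingers measure 123 mm over their backs; the gripper's body (75 mm by 187 mm) begins 45 mm behind the grasp point.
Start: joints at [-1.413, 0.313, 1.498, -0, 1.331, -0.223], TCP at [0.195, -0.487, 0.239] pointing down, gripper open.
Joint ranges: [-2.94, 2.94], [-0.97, 2.17], [0.19, 2.56], [-1.23, 4.37], [0.02, 3.11], [-2.88, 2.88]. Speed limits (rad/s): [2.39, 2.39, 3.01, 3.14, 3.14, 3.14].

## Interface

Orientations are given as a unit quaternion [w, x, y, z].
In Python, from bench import env gives the robot as it stands.
- The arm moves only by the tool play_rows, never from a script. Its argument "commands" is a list that holds one entry, the list of rows, each a list of 4 numbers: the shift along the tool's x, y, z in m, then the turn about the tool's z in degrees. In form: [[[tx, ty, tz, turn], ...]]. A call has 1 to 10 rows; each row is the pose to reach, as a shift and turn from the pose commanded when the call began, along the tool's axes at that moment; what a row does not reach only later rows make up. A row lasts 1/8 s, in which the tool goes at most 62.5 mm and 10.7 degrees, less where a joint would pass 70% of its speed; a pose out of reach is approached as far as the arm can. A call with a gripper value outside its range is refused whole. "fingers" is the finger opening in m, from 0 to 0.0881, set as the call begins (left out, the last holds). The fingers move at their own pace and stop on an object; "grip_force" is the grip in N (left out, the last holds). Time passes only in rows, so rows that repeat a pose let the fingers close. It gives the time, the measured TCP pose, the force and the opening at its end, in the units of the state.
- env.observe(): the state, without advancing time (a new reading comes with each control period).
- env.camera(name): name is "scene" or "top"; returns a dict with "img" (480x640x3 uint8, red, green, blue), "depth" (480x640 float32, m along the optical axis (not along the pixel's ray), 0 where there is no reading), "intrinsics" (3x3 intrinsics, pixels), "k1" (the pictures are not rectified: a ray, as slopes to the right and down, at radius r is drawn at 1 + k1 r^2 times it, then the intrinsics apply), "world_from_camera" (4x4, takes a point from camera to world coordinates). Camera axes: x right, y up, looking along -z (the intrinsics and any distortion apply to the point x, -y, -z); pixel columns grow to the right and rows downward; lengths in m; the calibration is good to about 2 mm. A picture is of the moment at which its call begins.
- env.close_job(): hands the job in, once; it reports no verdict.
Trained networks look in a picture, given as the dict that the camera call returned (one of the last four; its "shot" number tells which), for a name from the list of things; names that differ only in an ending like _2 or _b are one class to them, and where a whole thing is asked for, a point or a joint stands for the part that bears it (a point fixed in the world has none). Each returns a list of dicts, best first, with "p" (0 to 1); they miss things now and then, are a little off and sometimes report something else, mostly with a low value. They report only what shows in the picture. A call takes as long as a camera call.
- env.trace(picture, target): "region" (480x640 bool, what is visible of it) and "extent" ([left, top, width, height] in pixels, round what is visible of it).
The state is a dict: "time_s": time; "qpos": joint angles; "qd": joint speeds; "joint_efforts": joint torques, N m; "position": TCP position; "tcp_rot": TCP orientation; "force": force on the tool from outside, world axes, zero at the start; "wrist_torque": the same for the moment, N m; "finger_gap": finger opening in m.
Only numpy, scipy, OpenCV 4.12 (cv2) and the standard library are available. Lean on these libraries where they do the work, as an engineer would, in place of code of your own. Each camera call takes 0.05 s, during which the arm holds its last target. There are 200 camera calls.

## Task

Loosen the black clamp knob of the swivel vise until the head is quite free, then swing the vise head round until its pointer points straight at the tall post on the scale (not the short one), then turn the knob fully tight again and let go. Leave the instruments, bottle, jar and cup around it where they are.

Things in the scene. Friction and masses are not known exactly. Their poses are not given: they have to be found in the camera images.
- base: Round dark steel base of the vise, 250 mm across and 12 mm thick, fixed to the bench. Origin: on the swivel axis at bench level; z up; x points from the clamp knob's side towards the scale's side. The clamp lug (45 mm by 50 mm, 26 mm high) stands on its -x side, 110 mm from the axis, and carries the strap and the knob.
- head (a joint): Swivel angle of the vise head about the base's z axis, rad: 0 when the pointer looks along the base's +x, growing counter-clockwise seen from above, limits -1.25 to 1.25. When the clamp is loose it turns with about 0.12 Nm of rubbing friction (a push of 2 to 3 N on the jaw) and stays where it is left; when the clamp is tight it holds against pushes up to about 25 N.
- pointer (a point): Tip of the steel pointer at the foot of the vise head, 98 mm from the swivel axis, 29 mm above the bench. Its x axis points outward along the pointer, z up; it turns with the head, whose turntable (72 mm radius) has its top 26 mm above the bench.
- jaw (a point): Centre of the top of the head's outer grey jaw, 68 mm from the swivel axis towards the pointer, 82 mm above the bench; axes as for the pointer. The jaw is a block 60 mm wide (along its y), 20 mm thick (along its x), reaching from 26 mm to 82 mm above the bench; push it sideways. A like inner jaw stands 11 mm from the axis; a white block 34 mm wide, up to 85 mm high, is between them.
- knob (a joint): Angle of the clamp knob about its vertical axis, rad: 0 fully tight (at its stop), growing counter-clockwise seen from above as it is loosened, end stop at 1.4. The head is held firmly below about 0.3, drags up to 0.7 and is quite free above 0.75. It needs about 0.2 Nm, rising to 0.3 Nm in the last part of tightening, and stays where it is left. It starts at or very near tight.
- knob_grip (a point): Point on the knob's axis at the middle height of its grip bar, 78 mm above the bench, 105 mm from the swivel axis on the side opposite the scale. The black grip bar is 74 mm long (along this point's y), 14 mm thick (along its x) and 26 mm high (from 62 to 88 mm above the bench), on a hub of 34 mm diameter; the axes turn with the knob. Tight, the bar lies crosswise, along the base's y.
- tall_post_top (a point): Top centre of the tall steel index post: 10 mm diameter, 45 mm high, its top 61 mm above the bench, 111 mm from the swivel axis, fixed on the scale sector. Only its position matters. It and the short post stand about 0.7 rad to either side of the scale's middle; which side is which varies.
- short_post_top (a point): Top centre of the short steel index post: 10 mm diameter, 12 mm high, its top 28 mm above the bench, 111 mm from the swivel axis. Not the target.
- amber_bottle: Small amber bottle, 64 mm diameter, 140 mm high; origin at the centre of its underside. Leave alone.
- cup: Clear plastic cup, 74 mm across the rim, 75 mm high; origin at the centre of its underside. Leave alone.
- white_jar: White jar, 52 mm diameter, 60 mm high; origin at the centre of its underside. Leave alone.
- scissors: Steel scissors lying flat, 155 mm long, 6 mm thick, points to +x; origin at the pivot, at bench level. Leave alone.
- curette: Thin steel curette lying flat, 160 mm long, 6 mm thick along its x; origin at mid-length, at bench level. Leave alone.
- nippers: Steel nippers lying flat, 130 mm long, 9 mm thick, jaws to +x; origin near mid-length, at bench level. Leave alone.

How it is judged:
On the way, in this order (a step that is already met when the one before it is completed fails the run):
1. the clamp knob is loosened (past 0.75 rad) with the head still within 12 mm of where its pointer began (value of joint knob above 0.75 rad and distance of pointer from where it was at the start of the episode below 0.012 m), for 0.1 s.
2. with the clamp still loose, the pointer points at the tall post, within 6 mm to either side of its centre (value of joint knob above 0.6 rad and y of tall_post_top in the frame of pointer between -0.006 and 0.006 m and x of tall_post_top in the frame of pointer above 0 m), for 0.2 s.
At the end, for the whole second after the job is handed in: The knob is back within 0.15 rad of fully tight, the head is still, and the line of the pointer passes within 6 mm of the centre of the tall post (value of joint knob below 0.15 rad and y of tall_post_top in the frame of pointer between -0.006 and 0.006 m and x of tall_post_top in the frame of pointer above 0 m and velocity of joint head between -0.05 and 0.05 rad/s); the robot touches nothing.
It fails at once if a bystander (bottle, cup, jar, scissors, curette or nippers) is shifted by more than 30 mm (distance of any of amber_bottle, cup, white_jar, scissors, curette, nippers from where it was at the start of the episode above 0.03 m).
It also fails if it takes over 64 s, if anything falls off the work surface, if the arm or the gripper's body presses on something with over 40 N, if the wrist force passes 120 N, or if a joint passes its speed limit or range.

## Working session

There is one attempt and no reset: what is moved stays moved. The work goes in short steps, Python scripts to look and compute and a tool call to move; the robot and the scene stay as the last step left them, time stands still between calls to the robot, and variables do not carry over. Pictures are saved under pics/ and viewed, about 8 in all and at most 12, crops included, and the job is handed in when it is done.

Besides the shell and the picture viewer there is one more tool, called after "Emit:" as a command line: name --argument value ..., lists and objects as JSON in quotes. play_rows: Moves the arm, as the interface text tells. Its arguments: {"type":"object","properties":{"commands":{"type":"array"},"fingers":{"type":"number"},"grip_force":{"type":"number"}},"required":["commands"]}

```bash
mkdir -p pics
cat > h.py <<'E'
import numpy as np, cv2
from bench import env
def world(c,uv,depth=None,z=None):
    """pixel -> world, by depth or by plane height z"""
    K=c["intrinsics"];T=c["world_from_camera"]
    s=np.array([(uv[0]-K[0][2])/K[0][0],(uv[1]-K[1][2])/K[1][1]]);q=s.copy()
    for _ in range(20): q=s/(1+c["k1"]*(q@q))
    d=np.array([q[0],-q[1],-1.0]); T=np.array(T)
    if z is not None:
        w=T[:3,:3]@d; return T[:3,3]+w*(z-T[2,3])/w[2]
    return T[:3,:3]@(d*depth)+T[:3,3]
def save(c,n,box=None,f=1):
    im=c["img"][...,::-1]
    if box: l,t,w,h=box; im=im[t:t+h,l:l+w]
    cv2.imwrite("pics/"+n,cv2.resize(im,None,fx=f,fy=f,interpolation=cv2.INTER_CUBIC))
E
python3 - <<'E'
from h import *
for n in("top","scene"):
    c=env.camera(n); save(c,n+"0.png")
    print(n,np.round(c["world_from_camera"],3).tolist(),c["k1"])
    for t in["base","pointer","jaw","knob_grip","knob","tall_post_top","short_post_top","amber_bottle","cup","white_jar","scissors","curette","nippers"]:
        for r in env.trace(c,t)[:2]:
            m=r["region"];ys,xs=np.nonzero(m);
            d=c["depth"][m];d=d[d>0]
            print(t,round(r["p"],2),r["extent"],xs.mean().round(1),ys.mean().round(1),np.round(world(c,(xs.mean(),ys.mean()),np.median(d)),3) if len(d) else "")
print(env.observe())
E
```

```text
top [[0.022, 0.993, -0.112, 0.45], [-0.999, 0.025, 0.026, 0.039], [0.028, 0.112, 0.993, 0.992], [0.0, 0.0, 0.0, 1.0]] 0.03709260668618904
base 0.89 [305.8, 176.4, 117.3, 108.3] 365.7 231.9 [ 0.57  -0.087  0.021]
pointer 0.74 [331.0, 180.5, 70.2, 74.6] 364.6 217.6 [ 0.599 -0.083  0.032]
jaw 0.65 [330.1, 178.8, 71.7, 75.1] 364.7 217.6 [ 0.599 -0.083  0.032]
knob_grip 0.59 [360.2, 261.3, 37.4, 16.8] 377.9 269.2 [ 0.488 -0.104  0.085]
knob 0.56 [361.7, 263.4, 38.5, 14.7] 378.4 269.2 [ 0.488 -0.105  0.085]
knob 0.47 [330.3, 173.0, 69.9, 83.0] 364.5 218.0 [ 0.598 -0.083  0.032]
tall_post_top 0.4 [387.1, 174.4, 8.7, 6.7] 392.0 176.1 [ 0.685 -0.137  0.052]
amber_bottle 0.91 [452.7, 159.7, 43.6, 38.0] 472.8 176.7 [ 0.678 -0.292  0.093]
cup 0.6 [236.0, 194.6, 35.9, 37.8] 255.1 213.3 [0.605 0.15  0.016]
white_jar 0.67 [367.2, 119.4, 24.1, 31.2] 378.8 136.0 [ 0.77  -0.108  0.056]
white_jar 0.48 [308.7, 176.3, 112.6, 110.0] 365.8 232.1 [ 0.57  -0.087  0.021]
scissors 0.84 [282.1, 261.3, 33.8, 76.2] 293.0 307.4 [0.407 0.064 0.006]
scissors 0.49 [307.2, 177.3, 115.7, 110.1] 365.7 231.9 [ 0.57  -0.0
[... 1242 characters left out ...]
7.7 [0.763 0.023 0.005]
{'time_s': 1.4, 'qpos': array([-1.41340652e+00,  3.12921307e-01,  1.49766946e+00,  7.26419031e-06,
        1.33098894e+00, -2.23382872e-01]), 'qd': array([-0.0007437 , -0.00098536,  0.00016444, -0.00065659, -0.00026706,
        0.00063149]), 'joint_efforts': array([ 3.61797211e-04, -4.02110088e+01, -2.52417147e+01,  6.95069111e-02,
        3.19153082e-02, -1.97832014e-05]), 'position': array([ 0.19511201, -0.48742017,  0.23872078]), 'tcp_rot': array([6.58790256e-06, 9.81931362e-01, 1.89237418e-01, 3.31262844e-06]), 'force': array([-0.42123944,  0.70934876,  0.12686071]), 'wrist_torque': array([ 0.00816738, -0.03318508, -0.06015142]), 'finger_gap': 0.08799082406641787}
```

Run:
```python
from h import *
a=env.camera("top");b=env.camera("scene")
box=(290,160,160,140);l,t,w,h=box
A=cv2.resize(a["img"][t:t+h,l:l+w],(600,525),interpolation=cv2.INTER_CUBIC)
cv2.imwrite("pics/top1.png",A[...,::-1])
save(b,"scene1.png",(180,210,170,170),3.5)
```

```text
(no output)
```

View pics/top1.png

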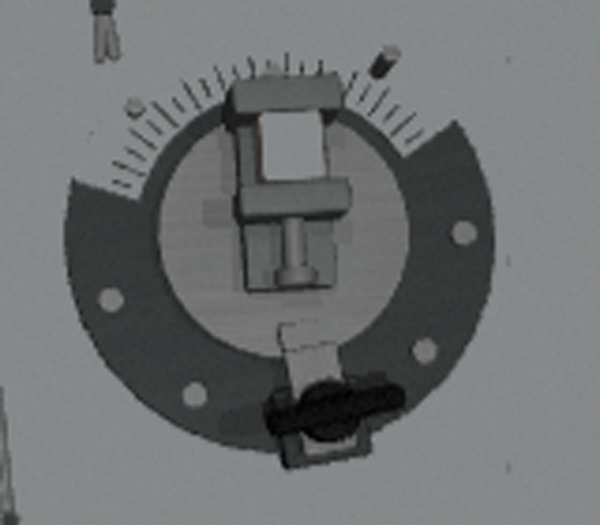

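View pics/scene1.png

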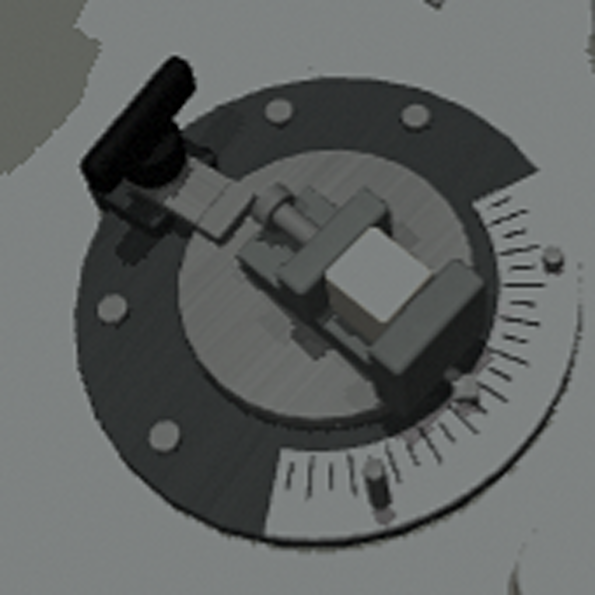

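The top view shows the tall post at about (394.5,174) and the short one at (326,188). The knob is at (379,269), and the head points roughly along world +x. Next I'll fit the base pose from these points.

Run:
```python
from h import *
from scipy.optimize import least_squares
a=env.camera("top");s=env.camera("scene")
px=lambda u,v:(290+u/3.75,160+v/3.75)
sx=lambda u,v:(180+u/3.5,210+v/3.5)
P={}
P["tallT"]=world(a,px(392,51),z=.061);P["tallS"]=world(s,sx(374,467),z=.061)
P["shortT"]=world(a,px(135,104),z=.028);P["shortS"]=world(s,sx(553,256),z=.028)
P["knobT"]=world(a,px(334,405),z=.088)
P["barL"]=world(a,px(268,411),z=.088);P["barR"]=world(a,px(404,397),z=.088)
P["barS1"]=world(s,sx(180,65),z=.088);P["barS2"]=world(s,sx(95,165),z=.088)
P["jawL"]=world(a,px(230,100),z=.082);P["jawR"]=world(a,px(341,96),z=.082)
P["jawo1"]=world(a,px(237,75),z=.082);P["jawo2"]=world(a,px(339,74),z=.082)
P["jS1"]=world(s,sx(461,262),z=.082);P["jS2"]=world(s,sx(371,357),z=.082);P["jS3"]=world(s,sx(485,280),z=.082);P["jS4"]=world(s,sx(397,374),z=.082)
for k,v in P.items():print(k,np.round(v,4))
# white sector + dark disc outline: ellipse bolts skip; fit
def f(p):
    c=p[:2];r=[]
    for k in("tallT","tallS","shortT","shortS"): r.append(np.hypot(*(P[k][:2]-c))-.111)
    yaw=p[2];u=np.array([np.cos(yaw),np.sin(yaw)])
    for k in(P["knobT"],(P["barS1"]+P["barS2"])/2):r+=list(k[:2]-(c-.105*u))
    return r
q=least_squares(f,[.58,-.09,.1]);print(q.x,np.round(q.fun,4))
c=q.x[:2]
for k in("tallT","tallS","shortT","shortS"):
    d=P[k][:2]-c;print(k,np.arctan2(d[1],d[0])-q.x[2])
for ks in(("jawL","jawR","jawo1","jawo2"),("jS1","jS2","jS3","jS4")):
    d=np.mean([P[k][:2] for k in ks],0)-c;print("jaw",np.hypot(*d),np.arctan2(d[1],d[0])-q.x[2])
for l,r in(("barL","barR"),("jawL","jawR"),("jawo1","jawo2"),("barS1","barS2"),("jS1","jS2"),("jS3","jS4")):
    d=P[l]-P[r];print(l,np.hypot(*d[:2]),np.arctan2(-d[0],d[1])-q.x[2])
```

```text
tallT [ 0.6886 -0.1408  0.061 ]
tallS [ 0.689  -0.1397  0.061 ]
shortT [ 6.621e-01 -1.000e-04  2.800e-02]
shortS [ 6.64e-01 -6.00e-04  2.80e-02]
knobT [ 0.4906 -0.1056  0.088 ]
barL [ 0.4866 -0.0708  0.088 ]
barR [ 0.4957 -0.1425  0.088 ]
barS1 [ 0.4858 -0.0761  0.088 ]
barS2 [ 0.5009 -0.1385  0.088 ]
jawL [ 0.6538 -0.0492  0.082 ]
jawR [ 0.6577 -0.1092  0.082 ]
jawo1 [ 0.6677 -0.0527  0.082 ]
jawo2 [ 0.6697 -0.108   0.082 ]
jS1 [ 0.6537 -0.052   0.082 ]
jS2 [ 0.6584 -0.1113  0.082 ]
jS3 [ 0.6676 -0.0506  0.082 ]
jS4 [ 0.6721 -0.1087  0.082 ]
[ 0.59335639 -0.0854776   0.20386868] [-0.0009 -0.001  -0.0014 -0.0006  0.0001  0.0012  0.0028 -0.0006]
tallT -0.7296288734564461
tallS -0.7196068356022371
shortT 0.6886585291781309
shortS 0.6725427138516377
jaw 0.06910780236947543 -0.12115477453696176
jaw 0.0697632351304504 -0.13494350010592565
barL 0.07224355151582543 -0.07849198861449874
jawL 0.06014775924569386 -0.14025134771223652
jawo1 0.05529597367304715 -0.16654887639400742
barS1 0.0641952253088791 0.03357886370483307
jS1 0.05950390625539837 -0.12459921786775852
jS3 0.05823028787088682 -0.1267742651934884
```

Fit: axis at (0.593,-0.085), base yaw about 0.19, and residuals under 3 mm. The tall post lies at absolute angle -0.52 and the head at about +0.07. I'll move above the knob.

Emit:
play_rows --commands '[[[0.416, -0.244, 0.089, -79], [0.416, -0.244, 0.089, -79], [0.416, -0.244, 0.089, -79], [0.416, -0.244, 0.089, -79], [0.416, -0.244, 0.089, -79], [0.416, -0.244, 0.089, -79], [0.416, -0.244, 0.089, -79], [0.416, -0.244, 0.089, -79], [0.416, -0.244, 0.089, -79], [0.416, -0.244, 0.089, -79]]]' --fingers 0.055 --grip_force 40

```text
time_s: 2.85
position: [0.4904, -0.1066, 0.1498]
tcp_rot: [0.0, 0.637, 0.77, -0.0]
force: [0.2, 0.1, -0.5]
finger_gap: 0.0551
```

Emit:
play_rows --commands '[[[0, 0, 0.04, 0], [0, 0, 0.07, 0], [0, 0, 0.083, 0], [0, 0, 0.083, 0], [0, 0, 0.083, 0]]]'

```text
time_s: 3.48
position: [0.4911, -0.1068, 0.0679]
tcp_rot: [0.001, 0.638, 0.77, 0.0]
force: [0.3, -0.8, 0.1]
finger_gap: 0.0549
```

Emit:
play_rows --commands '[[[0, 0, 0, 0], [0, 0, 0, 0], [0, 0, 0, 0], [0, 0, 0, 0], [0, 0, 0, 0], [0, 0, 0, 0]]]' --fingers 0.0 --grip_force 30

```text
time_s: 4.22
position: [0.4892, -0.1064, 0.0667]
tcp_rot: [-0.002, 0.637, 0.771, -0.001]
force: [-10.0, -3.3, 7.0]
finger_gap: 0.0139
```

Run:
```python
from h import *
o=env.observe();print(o["position"],o["force"],o["wrist_torque"],o["finger_gap"])
save(env.camera("scene"),"s2.png",(150,170,240,220),2.5)
```

```text
[ 0.48918244 -0.10642223  0.06668116] [-10.0295707   -3.29459202   7.01401533] [-0.43143443  1.51300776  0.08885554] 0.013871185029048388
```

View pics/s2.png

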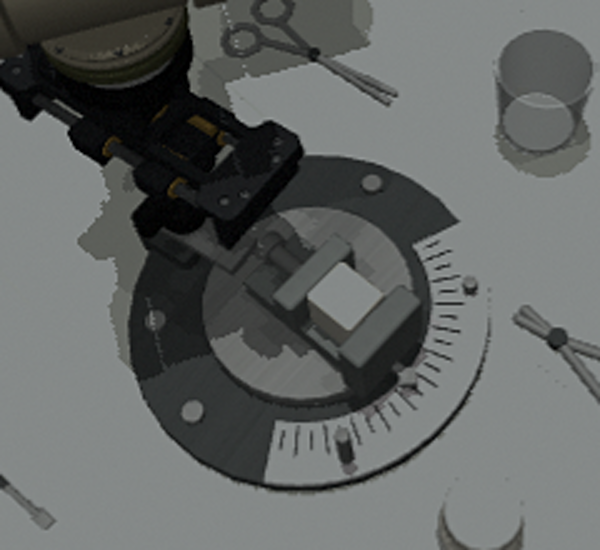

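The bar is gripped (gap 13.9 mm) and the fingers sit about 2 mm off. I'll shift slightly and turn 66° counter-clockwise.

Emit:
play_rows --commands '[[[0, -0.002, 0, -7], [0, -0.002, 0, -14], [0, -0.002, 0, -21], [0, -0.002, 0, -28], [0, -0.002, 0, -35], [0, -0.002, 0, -42], [0, -0.002, 0, -49], [0, -0.002, 0, -56], [0, -0.002, 0, -62], [0, -0.002, 0, -66]]]'

```text
time_s: 5.52
position: [0.4886, -0.1069, 0.0667]
tcp_rot: [-0.0, 0.114, 0.994, -0.0]
force: [-1.4, -1.7, 0.3]
finger_gap: 0.0135
```

Emit:
play_rows --commands '[[[0, 0, 0, 0], [0, 0, 0, 0], [0, 0, 0, 0]]]'

```text
time_s: 5.9
position: [0.4886, -0.1068, 0.0667]
tcp_rot: [-0.0, 0.115, 0.993, -0.0]
force: [-2.1, -3.7, 0.0]
finger_gap: 0.0135
```

Emit:
play_rows --commands '[[[0, 0, 0, 0], [0, 0, 0, 0], [0, 0, 0, 0], [0, 0, -0.03, 0], [0, 0, -0.07, 0], [0, 0, -0.093, 0], [0, 0, -0.093, 0]]]' --fingers 0.05

```text
time_s: 6.78
position: [0.4893, -0.1068, 0.1608]
tcp_rot: [0.001, 0.115, 0.993, -0.0]
force: [0.3, 0.3, -0.5]
finger_gap: 0.0498
```

Run:
```python
from h import *
o=env.observe();print(o["position"],o["qpos"],o["finger_gap"])
save(env.camera("scene"),"s3.png",(180,210,170,170),3.5)
```

```text
[ 0.48926768 -0.10680702  0.16082431] [-4.49394246e-01  3.36017035e-01  1.68167733e+00  2.03737492e-04
  1.12082561e+00 -1.79018335e+00] 0.04983448291139414
```

View pics/s3.png

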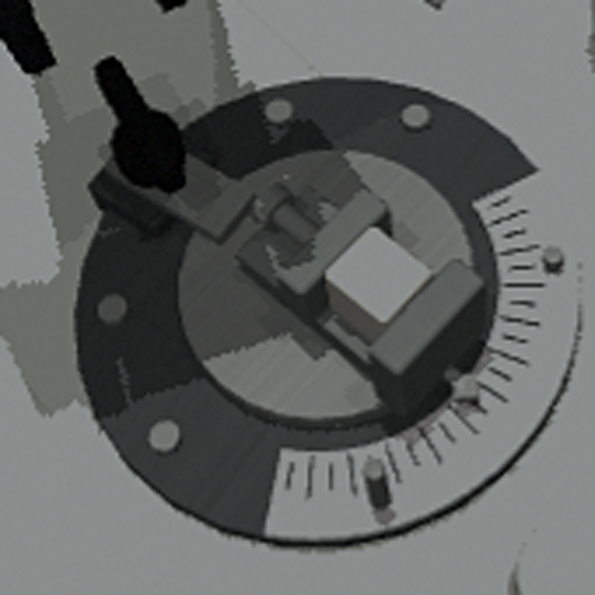

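The knob is loose (about 1.15 rad) and the head hasn't moved. Next I'll go over the outer jaw and grip it across its width.

Emit:
play_rows --commands '[[[-0.16, 0.065, 0, -17.6], [-0.16, 0.065, 0, -17.6], [-0.16, 0.065, 0, -17.6], [-0.16, 0.065, 0, -17.6], [-0.16, 0.065, 0.04, -17.6], [-0.16, 0.065, 0.08, -17.6], [-0.16, 0.065, 0.113, -17.6], [-0.16, 0.065, 0.113, -17.6], [-0.16, 0.065, 0.113, -17.6]]]' --fingers 0.085

```text
time_s: 7.95
position: [0.6594, -0.0802, 0.048]
tcp_rot: [0.001, -0.038, 0.999, -0.0]
force: [0.3, -0.2, -0.2]
finger_gap: 0.0851
```

Emit:
play_rows --commands '[[[0, 0, 0, 0], [0, 0, 0, 0], [0, 0, 0, 0], [0, 0, 0, 0], [0, 0, 0, 0]]]' --fingers 0.0 --grip_force 12

```text
time_s: 8.57
position: [0.6595, -0.0798, 0.0473]
tcp_rot: [0.0, -0.039, 0.999, -0.0]
force: [-0.6, 1.4, 5.5]
finger_gap: 0.0596
```

Emit:
play_rows --commands '[[[0.0002, -0.005, 0, 4.2], [0.0007, -0.0099, 0, 8.4], [0.0017, -0.0149, 0, 12.7], [0.0029, -0.0197, 0, 16.9], [0.0045, -0.0244, 0, 21.1], [0.0065, -0.0289, 0, 25.3], [0.0088, -0.0334, 0, 29.6], [0.0114, -0.0377, 0, 33.8], [0.0114, -0.0377, 0, 33.8], [0.0114, -0.0377, 0, 33.8]]]'

```text
time_s: 9.82
position: [0.6509, -0.1183, 0.0473]
tcp_rot: [0.0, 0.254, 0.967, 0.0]
force: [-1.4, 1.7, 6.3]
finger_gap: 0.0596
```

Run:
```python
from h import *
o=env.observe();print(o["position"],o["force"],o["wrist_torque"],o["finger_gap"])
```

```text
[ 0.65091005 -0.1183107   0.04727803] [-1.43099319  1.69133217  6.30495491] [ 0.16842735  0.22371027 -0.12102584] 0.05961632277511485
```

Emit:
play_rows --commands '[[[0, 0, 0, 0], [0, 0, 0, 0], [0, 0, 0, 0], [0, 0, -0.05, 0], [0, 0, -0.11, 0], [0.05, 0, -0.15, 0], [0.11, 0, -0.15, 0], [0.17, 0.0, -0.15, 0], [0.22, 0.0, -0.15, 0], [0.22, 0.0, -0.15, 0]]]' --fingers 0.085

```text
time_s: 11.08
position: [0.4571, -0.0091, 0.197]
tcp_rot: [-0.0, 0.253, 0.967, 0.0]
force: [0.2, -1.2, 0.1]
finger_gap: 0.0847
```

Run:
```python
from h import *
a=env.camera("top");b=env.camera("scene");print(env.observe()["position"])
box=(310,160,110,110);l,t,w,h=box
A=cv2.resize(a["img"][t:t+h,l:l+w],(550,550),interpolation=cv2.INTER_CUBIC)
cv2.imwrite("pics/top4.png",A[...,::-1])
save(b,"s4.png",(220,250,110,110),5)
```

```text
[ 0.45964844 -0.01057742  0.1972086 ]
```

View pics/top4.png

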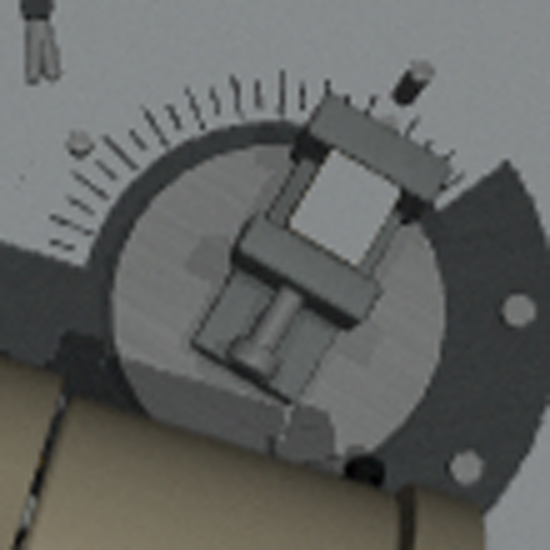

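View pics/s4.png

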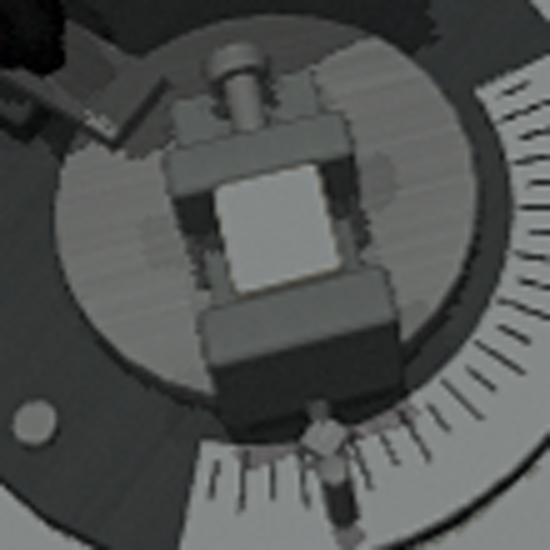

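The pointer tip shows at about (322,437) in the scene crop, with the post top just beyond it at (334,466). I'll measure the alignment.

Run:
```python
from h import *
a=env.camera("top");s=env.camera("scene")
px=lambda u,v:(310+u/5,160+v/5)
sx=lambda u,v:(220+u/5,250+v/5)
c=np.array([.592,-.0857])
ang=lambda p:(round(float(np.arctan2(*(p[:2]-c)[::-1])),3),round(float(np.hypot(*(p[:2]-c))),4))
print("post",ang(world(a,px(422,69),z=.061)),ang(world(s,sx(334,466),z=.061)))
print("tip S",ang(world(s,sx(322,438),z=.029)),"tip T",ang(world(a,px(388,120),z=.029)))
T=[world(a,px(*q),z=.082) for q in((331,94),(452,164),(310,131),(435,205))]
S=[world(s,sx(*q),z=.082) for q in((200,313),(385,266),(210,366),(399,319))]
print("jaw",ang(np.mean(T,0)),ang(np.mean(S,0)))
for P in(T,S):
    for i,j in((0,1),(2,3)):
        d=P[i]-P[j]; print("edge",np.arctan2(d[1],d[0])-np.pi/2,np.hypot(*d[:2]))
# post offset from line: pointer ang th -> 0.111*(post-th)
```

```text
post (-0.518, 0.1107) (-0.508, 0.1107)
tip S (-0.519, 0.0898) tip T (-0.517, 0.0939)
jaw (-0.542, 0.0671) (-0.501, 0.0697)
edge -0.5095507618620052 0.05651297623766475
edge -0.5191262467223796 0.058607781104205454
edge -3.6610033611851653 0.05773459966510831
edge -3.670129864914995 0.05812115589929961
```

The pointer and post agree within about 1 mm. Now back to the knob to tighten it.

Emit:
play_rows --commands '[[[-0.0726, -0.0696, 0, -16.1], [-0.0726, -0.0696, 0, -16.1], [-0.0726, -0.0696, 0.04, -16.1], [-0.0726, -0.0696, 0.04, -16.1], [-0.0726, -0.0696, 0.04, -16.1]]]' --fingers 0.05

```text
time_s: 11.9
position: [0.4889, -0.1068, 0.1577]
tcp_rot: [0.001, 0.116, 0.993, -0.0]
force: [0.3, 0.0, -0.3]
finger_gap: 0.05
```

Emit:
play_rows --commands '[[[0, 0, 0.04, 0], [0, 0, 0.075, 0], [0, 0, 0.091, 0], [0, 0, 0.091, 0], [0, 0, 0.091, 0]]]'

```text
time_s: 12.52
position: [0.4891, -0.1069, 0.0672]
tcp_rot: [0.001, 0.115, 0.993, -0.0]
force: [0.6, 0.4, 0.2]
finger_gap: 0.05
```

Emit:
play_rows --commands '[[[0, 0, 0, 0], [0, 0, 0, 0], [0, 0, 0, 0], [0, 0, 0, 0], [0, 0, 0, 0]]]' --fingers 0.0 --grip_force 40

```text
time_s: 13.15
position: [0.4882, -0.1068, 0.0658]
tcp_rot: [0.0, 0.116, 0.993, -0.0]
force: [-1.2, -1.7, 1.0]
finger_gap: 0.0136
```

Emit:
play_rows --commands '[[[0, 0, 0, 7], [0, 0, 0, 14], [0, 0, 0, 21], [0, 0, 0, 28], [0, 0, 0, 35], [0, 0, 0, 42], [0, 0, 0, 49], [0, 0, 0, 56], [0, 0, 0, 62], [0, 0, 0, 66]]]'

```text
time_s: 14.4
position: [0.4889, -0.1061, 0.0659]
tcp_rot: [0.001, 0.639, 0.769, 0.001]
force: [4.4, 3.9, -0.7]
finger_gap: 0.0139
```

Emit:
play_rows --commands '[[[0, 0, 0, 0], [0, 0, 0, 0], [0, 0, 0, 0]]]'

```text
time_s: 14.78
position: [0.4889, -0.1061, 0.0658]
tcp_rot: [0.001, 0.638, 0.77, 0.001]
force: [5.1, 3.0, -0.2]
finger_gap: 0.0137
```

Run:
```python
from h import *
o=env.observe();r=o["tcp_rot"];print(o["position"],o["force"],o["wrist_torque"],o["finger_gap"],2*np.arctan2(r[2],r[1])-np.pi/2)
```

```text
[ 0.48891912 -0.10614719  0.06583634] [ 5.05857983  3.02380726 -0.18124269] [ 0.53530118 -0.75383769  0.43294761] 0.013681771805317256 0.1878645224570421
```

Emit:
play_rows --commands '[[[0, 0, 0, 2], [0, 0, 0, 4], [0, 0, 0, 4], [0, 0, 0, 4]]]'

```text
time_s: 15.28
position: [0.4889, -0.1062, 0.0659]
tcp_rot: [0.001, 0.664, 0.748, 0.0]
force: [3.5, 3.4, -1.1]
finger_gap: 0.0142
```

Run:
```python
from h import *
o=env.observe();r=o["tcp_rot"];print(o["position"],o["force"],o["wrist_torque"],o["finger_gap"],2*np.arctan2(r[2],r[1])-np.pi/2)
```

```text
[ 0.48888848 -0.10616268  0.06586783] [ 3.47496999  3.41711929 -1.11728844] [ 0.5743884  -0.78216095  1.11577009] 0.014155644550208367 0.11974287602099198
```

Torque climbed to 1.1 Nm, so the knob is hard on its stop. I'll ease the turn back, release, lift and check.

Emit:
play_rows --commands '[[[0, 0, 0, -3], [0, 0, 0, -3]]]'

```text
time_s: 15.52
position: [0.4889, -0.1061, 0.0658]
tcp_rot: [0.001, 0.644, 0.765, 0.001]
force: [4.4, 3.9, -1.3]
finger_gap: 0.0136
```

Emit:
play_rows --commands '[[[0, 0, 0, 0], [0, 0, 0, 0], [0, 0, 0, 0], [0, 0, -0.03, 0], [0, 0, -0.07, 0], [0, 0, -0.12, 0], [0, -0.06, -0.17, 0], [0, -0.12, -0.17, 0], [0, -0.12, -0.17, 0], [0, -0.12, -0.17, 0]]]' --fingers 0.05

```text
time_s: 16.77
position: [0.3701, -0.1272, 0.236]
tcp_rot: [0.0, 0.645, 0.764, 0.0]
force: [0.6, 0.1, -0.3]
finger_gap: 0.0499
```

Run:
```python
from h import *
a=env.camera("top");b=env.camera("scene");print(env.observe()["position"],env.observe()["force"])
box=(310,160,110,120);l,t,w,h=box
A=cv2.resize(a["img"][t:t+h,l:l+w],(550,600),interpolation=cv2.INTER_CUBIC)
cv2.imwrite("pics/top5.png",A[...,::-1])
save(b,"s5.png",(190,220,150,150),4)
for c in(a,b):
  for t in["amber_bottle","cup","white_jar","scissors","curette","nippers"]:
    r=env.trace(c,t)
    if r:print(t,np.round(r[0]["extent"]))
```

```text
[ 0.37069684 -0.1269339   0.23547552] [-0.21999014  0.095663   -0.22935019]
amber_bottle [452. 160.  44.  38.]
cup [235. 196.  39.  36.]
white_jar [369. 119.  21.  31.]
scissors [282. 260.  32.  74.]
curette [457. 230.  17.  74.]
nippers [300. 117.  24.  60.]
amber_bottle [168. 400.  61.  60.]
cup [348. 181.  38.  51.]
white_jar [324. 360.  35.  43.]
scissors [241. 169.  69.  42.]
curette [100. 319.  72.  61.]
nippers [356. 291.  79.  65.]
```

View pics/top5.png

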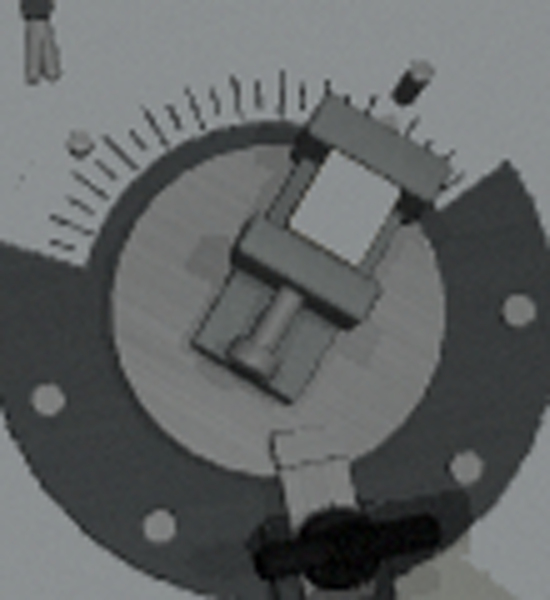

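View pics/s5.png

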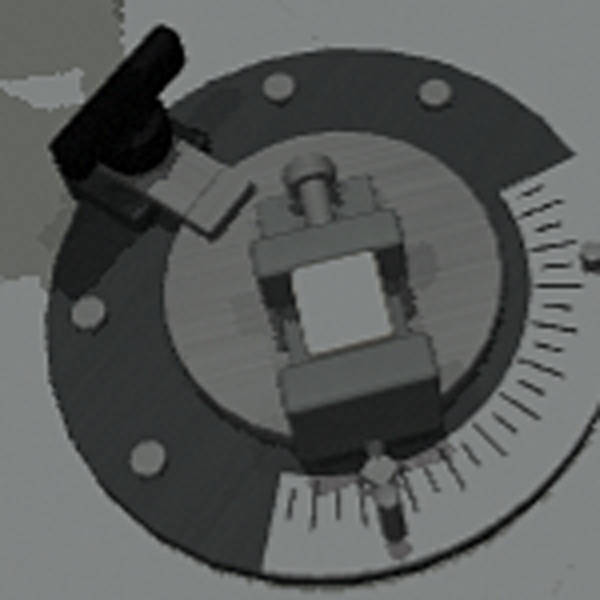

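```bash
python3 -c "
from bench import env
env.close_job()"
```

```text
the job is handed in; nothing more can be done
```

I loosened the clamp knob by about 1.15 rad and swung the head about 0.59 rad clockwise so its pointer faces the tall post. I then turned the knob back onto its stop, let go, and handed the job in at about 17 s of the 64 s allowed. The hand-in gave no verdict.

- **Pointer:** measured before tightening, the pointer tip was at −0.52 rad and the post at about −0.51 rad, roughly 1 mm off the line. Estimates from the centre of the jaw top were rougher (−0.54 and −0.50 rad), still within the 6 mm tolerance. After tightening, the head looked unmoved in both camera views.
- **Knob:** the turning torque rose to about 1.1 Nm, which I took as the stop. The bar now lies where it started. I eased the turn back about 3° before letting go.
- **Surroundings:** the bottle, cup, jar and instruments show in the same places as at the start, within a few pixels. The arm is clear of everything.

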